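# Pack the chisels away in the lidded canister

## Task

The repair session is over: lift the lid off the steel canister by its knob and lay it on the cork mat, then put every short chisel that lies loose on the table into the canister. When all are in, put the lid back on so that it is fully seated, let go of it, and swing the hold-down bar all the way down over it; leave the mug, the jar and the bottle where they are.

Things in the scene. Friction and masses are not known exactly. Their poses are not given: they have to be found in the camera images.
- tin: round steel canister standing fixed on the table, outer diameter 200 mm, inner diameter 192 mm, rim 90 mm above the table, inner floor 5 mm above the table. Origin at the centre of its underside, z up. On its +y side a bracket (to 110 mm above the table) carries the pin of the hold-down bar, 118 mm from the tin's axis and 103 mm high, the pin lying along the tin's x.
- lid: loose round steel lid, 204 mm across, 250 g: a 12 mm deep plug of 178 mm diameter that drops into the tin's mouth (7 mm play all round), a 5 mm rim plate above it, then a stem and a wooden knob. Origin at the centre of the plug's underside, z up; seated, the origin is 78 mm above the tin's underside; on the cork mat it is 3 mm above the table.
- lid_knob (a point): centre of the lid's wooden knob, a round knob of 34 mm diameter and 26 mm height on an 18 mm stem; 43 mm above the lid's origin, its underside 13 mm above the rim plate.
- mat: square cork mat fixed on the table, 210 x 210 x 3 mm, origin at the centre of its underside.
- clamp (a joint): angle of the tin's hold-down bar, rad: 0 = down, lying level over the lid's rim plate and pointing to the tin's axis (3 mm above a seated lid); about 1.57 = upright; 2.2 = leaning outward, its stop. It stays where it is left and takes about 1 N at the tip; it cannot come down on a lid that is not seated.
- clamp_tip (a point): near the free end of the hold-down bar, on its centre line, in the middle of a round black end pad of 20 mm diameter and 10 mm thickness; 60 mm from the pin. The bar is 16 mm wide and 8 mm thick.
- chisel1: short wood chisel, one of up to five alike (None when absent), 120 mm long: square wooden handle 70 x 22 x 22 mm, flat steel blade 16 mm wide, 5 mm thick. Origin on its underside at mid-handle; +x runs to the blade, whose tip is at +85 mm (the butt at -35 mm); +z up as it first lies, so the handle's centre is 11 mm along +z.
- chisel2: short wood chisel, one of up to five alike (None when absent), 120 mm long: square wooden handle 70 x 22 x 22 mm, flat steel blade 16 mm wide, 5 mm thick. Origin on its underside at mid-handle; +x runs to the blade, whose tip is at +85 mm (the butt at -35 mm); +z up as it first lies, so the handle's centre is 11 mm along +z.
- chisel3: short wood chisel, one of up to five alike (None when absent), 120 mm long: square wooden handle 70 x 22 x 22 mm, flat steel blade 16 mm wide, 5 mm thick. Origin on its underside at mid-handle; +x runs to the blade, whose tip is at +85 mm (the butt at -35 mm); +z up as it first lies, so the handle's centre is 11 mm along +z.
- chisel4: short wood chisel, one of up to five alike (None when absent), 120 mm long: square wooden handle 70 x 22 x 22 mm, flat steel blade 16 mm wide, 5 mm thick. Origin on its underside at mid-handle; +x runs to the blade, whose tip is at +85 mm (the butt at -35 mm); +z up as it first lies, so the handle's centre is 11 mm along +z.
- chisel5: short wood chisel, one of up to five alike (None when absent), 120 mm long: square wooden handle 70 x 22 x 22 mm, flat steel blade 16 mm wide, 5 mm thick. Origin on its underside at mid-handle; +x runs to the blade, whose tip is at +85 mm (the butt at -35 mm); +z up as it first lies, so the handle's centre is 11 mm along +z.
- mug: white china mug, 80 mm across and 92 mm high, a bystander. Origin at the centre of its underside.
- jar: closed glass jar with brass cap, 72 mm across and 105 mm high, a bystander. Origin at the centre of its underside.
- oil_bottle: small amber bottle with white cap, 38 mm across and 100 mm high, a bystander. Origin at the centre of its underside.
Not all that is in view belongs to the job. Leave any purple look-alike of the chisel1 alone. Leave any red look-alike of the chisel4 alone.

How it is judged:
By the outcome, as a careful person would: the job done as asked, in the order asked, and still so for the second after the job is handed in, with the robot touching nothing.
Of chisel1, chisel2, chisel3, chisel4, chisel5 only 3 to 5 are there at a start; the rules pass over those that are not, and their reading is None.
At some moment in a run one of chisel1, chisel2, chisel3, chisel4, chisel5 may be knocked a few centimetres aside while the robot is not near it.
Once in a run the grip may slacken for a moment while it holds something.
It also fails if it takes over 210 s, if anything falls off the work surface, if the arm or the gripper's body presses on something with over 40 N, if the wrist force passes 120 N, or if a joint passes its speed limit or range.

## Robot

A 6-joint arm with a two-finger parallel gripper is mounted at the origin on the work surface. World frame = base frame: x ahead of the robot, y to its left, z up, the work surface at z = 0. Lengths are in m, angles in rad, forces in N, time in s.
With the tool pointing down it reaches from about 0.375 to 0.825 m from the base axis. Payload 5.5 kg.
Tool frame: the origin (TCP) lies at the very end of the fingers, on their centre line; the grasp point (between the pads) lies bot.grasp_offset behind it (bot.grasp_offset is the distance from the TCP to the grasp point, in m); z points along the fingers, y is the line along which they close (so a half turn about z gives the same grasp; the last joint's range is limited). The gripper opens to 85 mm and grips with 20 to 120 N. Pads are 22 mm wide; open, the fingers measure 114 mm over their backs; the gripper's body (76 mm by 85 mm) begins 54 mm behind the grasp point. The pads swing forward as they close: fully open they stand 13 mm farther back than shut.
Start: joints at [1.236, 0.314, -0.047, 1.21, 0, 1.571], TCP at [0.197, 0.567, 0.231] pointing down, gripper open.
Joint ranges: [-2.67, 2.67], [-0.69, 1.73], [-1.03, 1.25], [-2.08, 2.16], [-1.42, 1.45], [-3.14, 3.14]. Speed limits (rad/s): [2.39, 2.39, 3.01, 3.14, 3.14, 3.14].

## Interface

Orientations are given as a unit quaternion [x, y, z, w].
In Python, from cell import bot gives the robot as it stands. The module is installed in compiled form; this text tells all that it offers.
- The arm moves only by the tool servo_tool, never from a script. Its arguments are lists of equal length, an entry for each row: "offset": the shift along the world's x, y, z in units of 30 mm (1.0 is 30 mm), a list of three; "dr": the turn, a rotation vector about the world's x, y, z in units of 0.1 rad (1.0 is 0.1 rad), a list of three; "gripper": the closure, from -1 (fully open) to 1 (shut). In form: {"offset": [[tx, ty, tz], ...], "dr": [[ax, ay, az], ...], "gripper": [gripper, ...]}. A call has 1 to 20 rows; each row shifts and turns the commanded pose from where the row before left it; what a row does not reach is not made up. A row lasts 1/12 s, in which the tool goes at most 41.7 mm and 7.16 degrees, less where a joint would pass 70% of its speed; a pose out of reach is approached as far as the arm can. A call with a number of a shift or a turn outside -1 to 1 is refused whole. A call with a gripper value outside its range is refused whole. The fingers move at their own pace and stop on an object; "grip_force" is the grip in N (left out, the last holds). Time passes only in rows, so rows that do not move let the fingers close. It gives the time, the measured TCP pose, the force, the opening and the grip force at its end, in the units of the state.
- bot.state(): the state, without advancing time (a new reading comes with each control period).
- bot.snapshot(name): name is "scene" or "top" or "wrist"; returns the picture (400x640x3 uint8, red, green, blue); there is no depth.
- bot.get_calibration(name): a dict with "mtx" (3x3 intrinsics, pixels), "k1" (the pictures are not rectified: a ray, as slopes to the right and down, at radius r is drawn at 1 + k1 r^2 times it, then the intrinsics apply), "eye" and "rotation" of the camera in the world; the wrist camera has in their place "hand_eye" (4x4, takes a point from camera to tool coordinates, whose origin is the TCP and whose axes are the flange's). Camera axes: x right, y down, z forward; pixel columns grow to the right and rows downward; lengths in m; the calibration is good to about 2 mm. A picture is of the moment at which its call begins: read the wrist's pose just before it. get_calibration takes no time and is no camera call.
- bot.job_done(): hands the job in; it is judged then, once.
The state is a dict: "t": time; "qpos": joint angles; "dq": joint speeds; "tau": joint torques, N m; "tcp_pos": TCP position; "orientation": TCP orientation; "wrist_force": force on the tool from outside, world axes, zero at the start; "torque": the same for the moment, N m; "opening": opening from 0.0 (shut) to 1.0 (fully open); "grasp_force": force on a finger pad.
Only numpy, scipy, OpenCV 4.12 (cv2) and the standard library are available. Lean on these libraries where they do the work, as an engineer would, in place of code of your own. Each camera call takes 0.05 s, during which the arm holds its last target. There are 200 camera calls.

## Working session

There is one attempt and no reset: what is moved stays moved. The work goes in short steps, Python scripts to look and compute and a tool call to move; the robot and the scene stay as the last step left them, time stands still between calls to the robot, and variables do not carry over. Pictures are saved under pics/ and viewed, at most 14 in all, crops included, and the job is handed in when it is done.

Besides the shell and the picture viewer there is one more tool, called after ">>>" by a JSON object that holds its "fn" and its "kwargs". servo_tool: Moves the arm, as the interface text tells. Shifts and turns lie within -1 to 1; 1 stands for 30 mm of shift or 0.1 rad of turn. Its arguments: {"type":"object","properties":{"offset":{"type":"array","items":{"type":"array","items":{"type":"number"}}},"dr":{"type":"array","items":{"type":"array","items":{"type":"number"}}},"gripper":{"type":"array","items":{"type":"number"}},"grip_force":{"type":"number"}},"required":["offset","dr","gripper"]}

```bash
mkdir -p pics; cat > h.py <<'E'
import numpy as np, cv2
from cell import bot
from scipy.spatial.transform import Rotation as R
def cam(name,st=None):
    c=bot.get_calibration(name); K=np.array(c['mtx']);k1=c['k1']
    if 'hand_eye' in c:
        st=st or bot.state(); T=np.eye(4);T[:3,:3]=R.from_quat(st['orientation']).as_matrix();T[:3,3]=st['tcp_pos']
        M=T@np.array(c['hand_eye']); return K,k1,M[:3,3],M[:3,:3]
    return K,k1,np.array(c['eye']),np.array(c['rotation'])
def ray(C,uv):
    K,k1,e,Rm=C; uv=np.atleast_2d(uv).astype(float)
    d=np.c_[(uv[:,0]-K[0,2])/K[0,0],(uv[:,1]-K[1,2])/K[1,1]]; s=d.copy()
    for _ in range(20): s=d/(1+k1*(s**2).sum(1,keepdims=True))
    return np.c_[s,np.ones(len(s))]@Rm.T
def plane(C,uv,z):
    d=ray(C,uv); return C[2]+d*((z-C[2][2])/d[:,2])[:,None]
def proj(C,P):
    K,k1,e,Rm=C; p=(np.atleast_2d(P)-e)@Rm; s=p[:,:2]/p[:,2:]; s=s*(1+k1*(s**2).sum(1,keepdims=True))
    return s*[K[0,0],K[1,1]]+[K[0,2],K[1,2]]
def snap(name,f):
    st=bot.state(); im=bot.snapshot(name); cv2.imwrite(f'pics/{f}.png',im[:,:,::-1]); return im,cam(name,st)
E
python3 - <<'E'
from h import *
print(bot.state(), bot.grasp_offset)
for n in ['top','scene','wrist']: print(n,bot.get_calibration(n))
a,_=snap('top','top0');b,_=snap('scene','scene0')
E
```

```text
{'t': 0.0, 'qpos': array([ 1.23597844e+00,  3.14229460e-01, -4.80865612e-02,  1.21020947e+00,
       -1.11630948e-05,  1.57077842e+00]), 'dq': array([ 0.00124221, -0.00040505,  0.00064159,  0.0005724 , -0.00028117,
       -0.00032887]), 'tau': array([ 2.77484258e-03, -5.39591253e+01,  3.39749408e+01,  1.93604972e-02,
       -2.40996309e-05, -1.86629251e-06]), 'tcp_pos': array([0.1969685 , 0.56612532, 0.23042923]), 'orientation': array([ 1.66619181e-01,  9.86020943e-01, -8.53421660e-04, -1.38567405e-04]), 'wrist_force': array([-0.14457529, -0.3254157 ,  0.0877203 ]), 'torque': array([-0.02700613,  0.01041364, -0.00238841]), 'grasp_force': 0.0, 'opening': 1.0021086686948282} 0.0187
top {'mtx': array([[452.40249063,   0.        , 321.61019162],
       [  0.        , 452.40249063, 197.46478391],
       [  0.        ,   0.        ,   1.        ]]), 'k1': 0.021524902929399067, 'eye': array([ 0.4936061 , -0.02026061,  1.21257428]), 'rotation': array([ 0.70918216, -0.70333747,  0.02640861, -0.04098344])}
scene {'mtx': array([[440.35440004,   0.        , 321.47593423],
       [  0.        , 440.35440004, 200.41479162],
       [  0.        ,   0.        ,   1.        ]]), 'k1': -0.01717907303492416, 'eye': array([ 1.14417291, -0.76806802,  1.04992344]), 'rotation': array([ 0.88608778,  0.26013923, -0.11855563, -0.36485696])}
wrist {'mtx': array([[343.14409703,   0.        , 321.98639887],
       [  0.        , 343.14409703, 199.39539128],
       [  0.        ,   0.        ,   1.        ]]), 'k1': -0.01728911049352078, 'hand_eye': array([[ 2.43272656e-04, -9.62372223e-01, -2.71734514e-01,
         6.88286066e-02],
       [ 9.99999758e-01,  4.11327356e-04, -5.61494460e-04,
        -1.43337048e-03],
       [ 6.52138511e-04, -2.71734311e-01,  9.62372090e-01,
        -1.43601453e-01],
       [ 0.00000000e+00,  0.00000000e+00,  0.00000000e+00,
         1.00000000e+00]])}
```

View pics/top0.png

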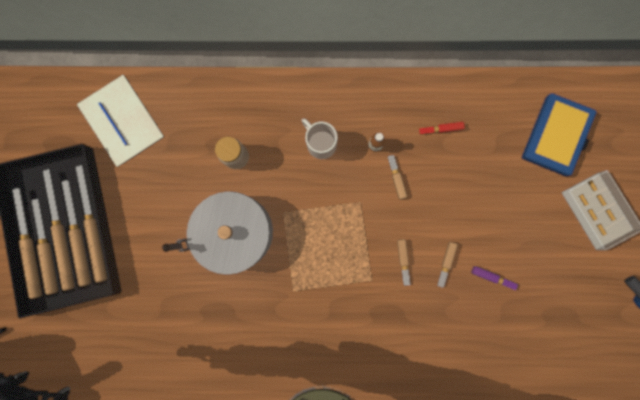

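View pics/scene0.png

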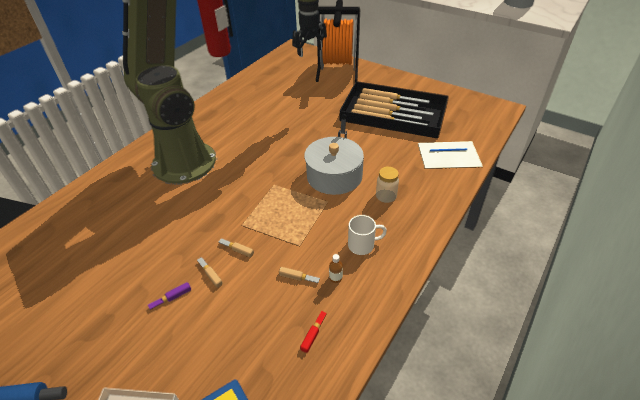

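Candidates seen in the top view: loose short chisels with wooden handles and grey blades at (398,177), (405,262) and (448,264). Look-alikes to leave are red (442,128) and purple (495,278), and the five long chisels in the black tray (60,230) are not loose. The lid knob is at (224,232), the mat at (328,247) and the clamp at (178,246). I'll check these in a crop and measure them.

```bash
sed -i "s/return K,k1,np.array(c\['eye'\]),np.array(c\['rotation'\])/return K,k1,np.array(c['eye']),R.from_quat(c['rotation']).as_matrix()/" h.py
cat >> h.py <<'E'
def bgr(f): return cv2.imread(f'pics/{f}.png')
def blobs(im,mask,amin=30):
    n,l,s,c=cv2.connectedComponentsWithStats(mask.astype('uint8'))
    return [(s[i],c[i],l==i) for i in range(1,n) if s[i,4]>=amin]
E
python3 - <<'E'
from h import *
im=bgr('top0');C=cam('top')
a=cv2.resize(im[140:300,150:310],(400,400),interpolation=cv2.INTER_CUBIC);b=cv2.resize(im[140:300,370:530],(400,400),interpolation=cv2.INTER_CUBIC)
cv2.imwrite('pics/crop1.png',np.hstack([a,b]))
hsv=cv2.cvtColor(im,cv2.COLOR_BGR2HSV)
for p in [(398,185),(405,255),(452,250),(395,162),(407,280),(443,280),(430,200),(224,232),(330,250),(205,220)]: print(p,hsv[p[1],p[0]],im[p[1],p[0]])
# lid circle
g=cv2.cvtColor(im,cv2.COLOR_BGR2GRAY)
m=((hsv[...,1]<50)&(hsv[...,2]>80)).astype('uint8'); m[:150]=0
for s,c,l in blobs(im,m,30): print(s,c)
for s,c,l in blobs(im,m,3000):
    if 180<c[0]<280:
        cn=max(cv2.findContours(l.astype('uint8'),0,1)[0],key=cv2.contourArea)
        (x,y),r=cv2.minEnclosingCircle(cn);print('lid',x,y,r, cv2.fitEllipse(cn),plane(C,(x,y),.095))
print('knob',plane(C,(224.5,232),.134))
print('mat',plane(C,[(285,208),(361,204),(371,281),(293,291)],.003))
print('clamp px->',plane(C,[(166,248),(178,246),(189,243)],.103))
E
```

```text
(398, 185) [ 16 119 187] [100 145 187]
(405, 255) [ 15 119 173] [ 92 132 173]
(452, 250) [ 15 118 179] [ 96 137 179]
(395, 162) [ 13  39 139] [118 127 139]
(407, 280) [ 14  24 158] [143 150 158]
(443, 280) [ 13  26 158] [142 149 158]
(430, 200) [ 14 143 146] [ 64 101 146]
(224, 232) [ 15 113 187] [104 146 187]
(330, 250) [ 14 126 184] [ 93 136 184]
(205, 220) [ 20  19 163] [151 159 163]
[107 150  35  16 299] [121.71237458 154.92307692]
[310 150  21   6  74] [319.40540541 151.48648649]
[389 156   8  13  77] [392.4025974  162.07792208]
[ 75 165  17  49 389] [ 82.99228792 189.14138817]
[ 43 169  16  51 397] [ 50.21914358 194.34005038]
[ 563  172   71   77 2306] [598.23113617 211.61621856]
[ 61 180  16  45 356] [ 68.65730337 201.91573034]
[ 12 188  16  46 367] [ 19.50681199 210.91280654]
[ 186  192   86   82 5204] [228.5234435  232.61106841]
[ 31 199  15  40 313] [ 37.87859425 218.24600639]
[403 271   7  14  80] [405.7875 277.4875]
[439 272   8  15  82] [442.36585366 278.85365854]
lid 228.34095764160156 233.8734893798828 42.936614990234375 ((228.38502502441406, 232.5918731689453), (80.32637786865234, 83.60245513916016), 69.91889953613281) [[0.50835281 0.23295615 0.095     ]]
knob [[0.51221644 0.23343819 0.134     ]]
mat [[ 0.58006746  0.10327229  0.003     ]
 [ 0.59238821 -0.10041099  0.003     ]
 [ 0.38932698 -0.12679381  0.003     ]
 [ 0.36106068  0.07835304  0.003     ]]
clamp px-> [[0.47256409 0.3830453  0.103     ]
 [0.47766391 0.35380212 0.103     ]
 [0.48518582 0.32708268 0.103     ]]
```

View pics/crop1.png

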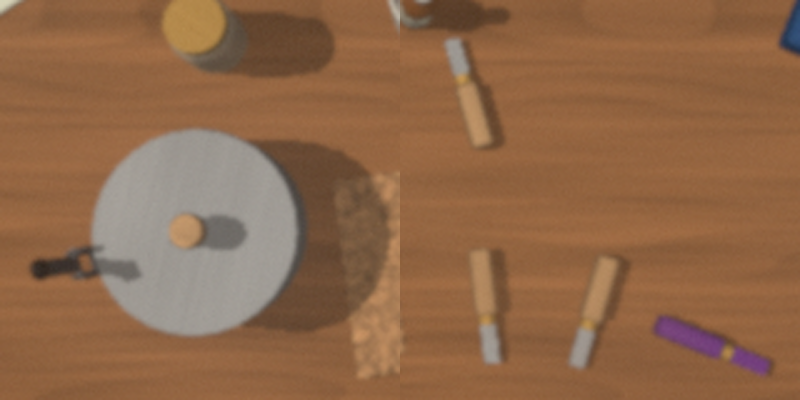

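The crop confirms three wood-handled chisels on the right, the lid knob at about (0.512, 0.233), and a bar leaning slightly outward. The purple one is a look-alike, so I leave it. I'll move above the knob next.

>>> {"fn": "servo_tool", "kwargs": {"offset": [[0.75, -0.793, 0], [0.75, -0.793, 0], [0.75, -0.793, 0], [0.75, -0.793, 0], [0.75, -0.793, 0], [0.75, -0.793, 0], [0.75, -0.793, 0], [0.75, -0.793, 0], [0.75, -0.793, 0], [0.75, -0.793, 0], [0.75, -0.793, 0], [0.75, -0.793, 0], [0.75, -0.793, 0], [0.75, -0.793, 0], [0, 0, 0], [0, 0, 0]], "dr": [[0, 0, 0], [0, 0, 0], [0, 0, 0], [0, 0, 0], [0, 0, 0], [0, 0, 0], [0, 0, 0], [0, 0, 0], [0, 0, 0], [0, 0, 0], [0, 0, 0], [0, 0, 0], [0, 0, 0], [0, 0, 0], [0, 0, 0], [0, 0, 0]], "gripper": [-1, -1, -1, -1, -1, -1, -1, -1, -1, -1, -1, -1, -1, -1, -1, -1], "grip_force": 50}}

```text
t: 1.43
tcp_pos: [0.5128, 0.2322, 0.2307]
orientation: [0.168, 0.986, -0.0, -0.0]
wrist_force: [0.0, -0.0, -0.6]
opening: 0.995
grasp_force: 0.0
```

```bash
python3 - <<'E'
from h import *
im,C=snap('wrist','w1'); s=bot.state(); print(s['t'],s['tcp_pos'],s['orientation'],s['qpos'])
print('exp knob px',proj(C,[.5122,.2334,.134]), 'lid edge',proj(C,[[.5122,.2334,.095]]))
# chisels from top0
im=bgr('top0');Ct=cam('top');h=cv2.cvtColor(im,cv2.COLOR_BGR2HSV)
m=(h[...,2]>155)&(h[...,1]<130)&(h[...,1]>70); m[:, :375]=0; m[:,520:]=0;m[300:]=0;m[:145]=0
for s,c,l in blobs(im,m,60):
    p=plane(Ct,np.argwhere(l)[:,::-1],.022)[:,:2]; w,v=np.linalg.eigh(np.cov(p.T)); print(c,s[4],p.mean(0),'deg',np.degrees(np.arctan2(v[1,1],v[0,1])),np.sqrt(w*12))
m=(h[...,1]<60)&(h[...,2]>100)
for s,c,l in blobs(im,m,50):
    if s[4]<90 and c[0]>380 and c[1]>150: print('blade',c,plane(Ct,c,.011))
E
```

```text
1.4833 [0.51197562 0.2331239  0.23076365] [ 1.67344127e-01  9.85898335e-01 -1.54189128e-04 -6.27146138e-04] [ 4.27023845e-01  2.44197608e-01 -1.40327435e-01  1.18748280e+00
  4.47851455e-04  7.63294024e-01]
exp knob px [[325.51278271 199.54897111]] lid edge [[325.11154483 186.90793435]]
[398.86627907 185.45930233] 172 [ 0.64073634 -0.19885933] deg -163.98770705209793 [0.01844669 0.06447729]
[402.23563218 252.5862069 ] 174 [ 0.46487537 -0.20630351] deg -174.4183472196241 [0.01756345 0.06554148]
[449.30635838 255.23121387] 173 [ 0.45939325 -0.32765151] deg 162.01252303998757 [0.01771294 0.06411477]
blade [392.40697674 162.1744186 ] [[ 0.70476655 -0.18370919  0.011     ]]
```

View pics/w1.png

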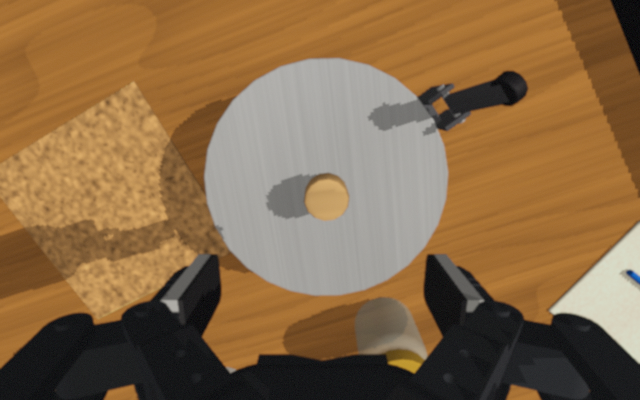

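The wrist view shows the knob at (326,197), where I predicted it within 2 px, and the bar is raised at (490,95), clear of the fingers. I'll descend and grip.

>>> {"fn": "servo_tool", "kwargs": {"offset": [[0, 0, -0.85], [0, 0, -0.85], [0, 0, -0.85], [0, 0, -0.85], [0, 0, -0.85], [0, 0, 0], [0, 0, 0], [0, 0, 0], [0, 0, 0], [0, 0, 0], [0, 0, 0], [0, 0, 0], [0, 0, 0], [0, 0, 0], [0, 0, 0], [0, 0, 0.2]], "dr": [[0, 0, 0], [0, 0, 0], [0, 0, 0], [0, 0, 0], [0, 0, 0], [0, 0, 0], [0, 0, 0], [0, 0, 0], [0, 0, 0], [0, 0, 0], [0, 0, 0], [0, 0, 0], [0, 0, 0], [0, 0, 0], [0, 0, 0], [0, 0, 0]], "gripper": [-1, -1, -1, -1, -1, -1, 1, 1, 1, 1, 1, 1, 1, 1, 1, 1], "grip_force": 70}}

```text
t: 2.82
tcp_pos: [0.5121, 0.2336, 0.1102]
orientation: [0.167, 0.986, 0.0, 0.0]
wrist_force: [0.2, 0.8, -2.4]
opening: 0.378
grasp_force: 69.5
```

>>> {"fn": "servo_tool", "kwargs": {"offset": [[0, 0, 0.6], [0, 0, 0.7], [0, 0, 0.7], [0, 0, 0.7], [0, -0.4, 0], [-0.1, -0.8, 0], [-0.1, -0.8, 0], [-0.1, -0.8, 0], [-0.15, -0.8, 0], [-0.15, -0.8, 0], [-0.15, -0.8, 0], [-0.1, -0.8, 0], [-0.1, -0.8, 0], [-0.1, -0.8, 0], [0, -0.57, 0], [0, 0, 0], [0, 0, 0]], "dr": [[0, 0, 0], [0, 0, 0], [0, 0, 0], [0, 0, 0], [0, 0, 0], [0, 0, 0], [0, 0, 0], [0, 0, 0], [0, 0, 0], [0, 0, 0], [0, 0, 0], [0, 0, 0], [0, 0, 0], [0, 0, 0], [0, 0, 0], [0, 0, 0], [0, 0, 0]], "gripper": [1, 1, 1, 1, 1, 1, 1, 1, 1, 1, 1, 1, 1, 1, 1, 1, 1]}}

```text
t: 4.23
tcp_pos: [0.48, -0.0125, 0.1905]
orientation: [0.168, 0.986, 0.0, -0.0]
wrist_force: [0.2, 0.2, -2.3]
opening: 0.382
grasp_force: 51.9
```

>>> {"fn": "servo_tool", "kwargs": {"offset": [[0, 0, -0.8], [0, 0, -0.8], [0, 0, -0.8], [0, 0, -0.8], [0, 0, -0.8], [0, 0, -0.6], [0, 0, -0.5], [0, 0, -0.2], [0, 0, 0], [0, 0, 0]], "dr": [[0, 0, 0], [0, 0, 0], [0, 0, 0], [0, 0, 0], [0, 0, 0], [0, 0, 0], [0, 0, 0], [0, 0, 0], [0, 0, 0], [0, 0, 0]], "gripper": [1, 1, 1, 1, 1, 1, 1, 1, 1, 1]}}

```text
t: 5.07
tcp_pos: [0.4806, -0.0108, 0.032]
orientation: [0.166, 0.986, 0.0, -0.0]
wrist_force: [-0.5, 0.6, -1.7]
opening: 0.377
grasp_force: 70.6
```

>>> {"fn": "servo_tool", "kwargs": {"offset": [[0, 0, -0.07], [0, 0, -0.03], [0, 0, 0], [0, 0, 0], [0, 0, 0], [0, 0, 0], [0, 0, 0], [0, 0, 0], [0, 0, 0.5], [0, 0, 0.9], [0, 0, 0.9], [0, 0, 0.9], [0, 0, 0.9], [0, 0, 0.9], [0, 0, 0.5], [0, 0, 0]], "dr": [[0, 0, 0], [0, 0, 0], [0, 0, 0], [0, 0, 0], [0, 0, 0], [0, 0, 0], [0, 0, 0], [0, 0, 0], [0, 0, 0], [0, 0, 0], [0, 0, 0], [0, 0, 0], [0, 0, 0], [0, 0, 0], [0, 0, 0], [0, 0, 0]], "gripper": [1, 1, 1, -1, -1, -1, -1, -1, -1, -1, -1, -1, -1, -1, -1, -1]}}

```text
t: 6.4
tcp_pos: [0.483, -0.0115, 0.1974]
orientation: [0.167, 0.986, 0.0, 0.003]
wrist_force: [1.0, 0.5, 0.1]
opening: 1.005
grasp_force: 0.0
```

```bash
cat > chis.py <<'E'
from h import *
import sys
f=sys.argv[1]
im,Ct=snap('top',f); im=bgr(f);h=cv2.cvtColor(im,cv2.COLOR_BGR2HSV)
m=(h[...,2]>155)&(h[...,1]<130)&(h[...,1]>70); m[:, :375]=0; m[:,520:]=0;m[320:]=0;m[:145]=0
for s,c,l in blobs(im,m,60):
    p=plane(Ct,np.argwhere(l)[:,::-1],.022)[:,:2]; w,v=np.linalg.eigh(np.cov(p.T)); print(c.round(),s[4],p.mean(0).round(4),'axis deg',np.degrees(np.arctan2(v[1,1],v[0,1])).round(1),np.sqrt(w*12).round(3))
E
python3 chis.py top1
```

```text
[399. 186.] 198 [ 0.6404 -0.1988] axis deg -165.3 [0.021 0.066]
[403. 257.] 120 [ 0.4524 -0.207 ] axis deg -167.9 [0.02  0.041]
```

View pics/top1.png

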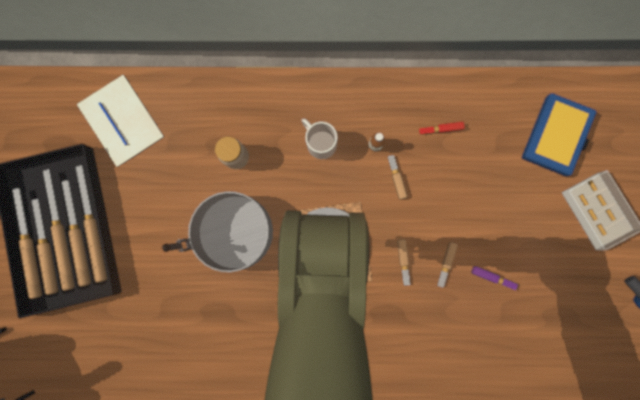

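The lid lies on the mat under the arm, the tin is open and empty at (230,232), and the chisels have not moved. Now I'll get the tin centre and the yaw of its bracket.

```bash
python3 - <<'E'
from h import *
im=bgr('top1');C=cam('top');h=cv2.cvtColor(im,cv2.COLOR_BGR2HSV)
m=((h[...,1]<60)&(h[...,2]>60)).astype('uint8'); m[:185]=0;m[280:]=0;m[:,:184]=0;m[:,278:]=0
m=cv2.morphologyEx(m,cv2.MORPH_OPEN,np.ones((7,7)))
cn=max(cv2.findContours(m,0,1)[0],key=cv2.contourArea)[:,0].astype(float)
for z in (.09,):
    p=plane(C,cn,z)[:,:2]
    A=np.c_[2*p,np.ones(len(p))]
    k=np.ones(len(p),bool)
    for _ in range(6):
        s=np.linalg.lstsq(A[k],(p[k]**2).sum(1),rcond=None)[0]; r=np.sqrt(s[2]+s[0]**2+s[1]**2); e=np.hypot(*(p-s[:2]).T)-r; k=abs(e)<.003
    print('tin',s[:2],'r',r,k.sum(),len(k))
cen=s[:2]
d=(h[...,2]<60); d[:225]=0;d[265:]=0;d[:,:150]=0;d[:,200:]=0
for s,c,l in blobs(im,d,5): print('dark',s,c)
cap=((h[...,0]>15)&(h[...,0]<25)&(h[...,1]>120)); cap[:135]=0;cap[170:]=0;cap[:,:210]=0;cap[:,250:]=0
for s,c,l in blobs(im,cap,60): print('jar',plane(C,c,.105))
for z in (.15,.163,.17): print('pad',plane(C,(168,246.5),z))
cv2.imwrite('pics/crop2.png',cv2.resize(im[215:275,145:205],(480,480),interpolation=cv2.INTER_CUBIC))
E
```

```text
tin [0.51541221 0.23257328] r 0.09914858855101394 170 232
dark [165 245   7   5  26] [167.53846154 247.11538462]
dark [173 245   5   3   9] [175.         246.11111111]
jar [[0.71968591 0.23892015 0.105     ]]
pad [[0.47698651 0.36141406 0.15      ]]
pad [[0.47718984 0.35674449 0.163     ]]
pad [[0.47729933 0.3542301  0.17      ]]
```

View pics/crop2.png

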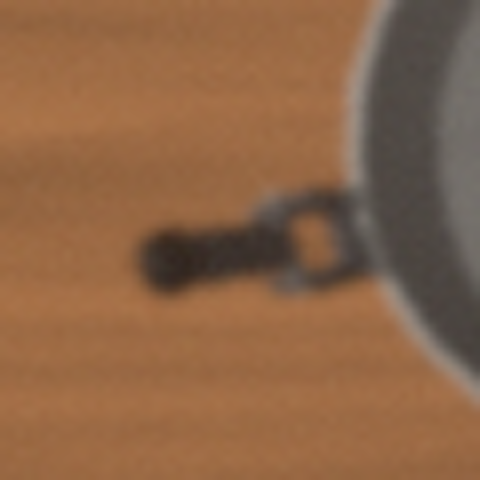

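>>> {"fn": "servo_tool", "kwargs": {"offset": [[-0.066, -0.878, 0], [-0.066, -0.878, 0], [-0.066, -0.878, 0], [-0.066, -0.878, 0], [-0.066, -0.878, 0], [-0.066, -0.878, 0], [-0.066, -0.878, 0], [-0.066, -0.878, 0], [-0.066, -0.878, 0], [-0.066, -0.878, 0], [-0.066, -0.878, 0], [-0.066, -0.878, 0], [0, 0, -0.9], [0, 0, -0.9], [0, 0, -0.9], [0, 0, 0], [0, 0, 0]], "dr": [[0, 0, 0.1], [0, 0, 0.1], [0, 0, 0], [0, 0, 0], [0, 0, 0], [0, 0, 0], [0, 0, 0], [0, 0, 0], [0, 0, 0], [0, 0, 0], [0, 0, 0], [0, 0, 0], [0, 0, 0], [0, 0, 0], [0, 0, 0], [0, 0, 0], [0, 0, 0]], "gripper": [-1, -1, -1, -1, -1, -1, -1, -1, -1, -1, -1, -1, -1, -1, -1, -1, -1]}}

```text
t: 7.87
tcp_pos: [0.4549, -0.3262, 0.1104]
orientation: [0.157, 0.988, 0.001, -0.003]
wrist_force: [-0.1, 0.3, 1.1]
opening: 1.001
grasp_force: 0.0
```

```bash
cat > wr.py <<'E'
from h import *
import sys
f=sys.argv[1]; zz=.022
st=bot.state(); im,C=snap('wrist',f); im=bgr(f);h=cv2.cvtColor(im,cv2.COLOR_BGR2HSV)
q=R.from_quat(st['orientation']).as_matrix()
print(st['t'],'tcp',st['tcp_pos'].round(4),'psi',np.degrees(np.arctan2(q[1,1],q[0,1])).round(1),'exp px of tcp xy',proj(C,[*st['tcp_pos'][:2],zz]).round())
m=((h[...,2]>150)&(h[...,1]<135)&(h[...,1]>60)&(h[...,0]<25)).astype('uint8'); m=cv2.morphologyEx(m,cv2.MORPH_OPEN,np.ones((5,5)))
for s,c,l in blobs(im,m,400):
    p=plane(C,np.argwhere(l)[:,::-1],zz)[:,:2]; w,v=np.linalg.eigh(np.cov(p.T)); print(c.round(),s[4],p.mean(0).round(4),'axis',np.degrees(np.arctan2(v[1,1],v[0,1])).round(1),np.sqrt(w*12).round(3))
E
python3 wr.py w2
```

```text
7.8667 tcp [ 0.4549 -0.3262  0.1104] psi 72.0 exp px of tcp xy [[324. 205.]]
[487. 166.] 2604 [ 0.464  -0.2108] axis -173.4 [0.019 0.067]
[319. 210.] 2543 [ 0.4578 -0.3307] axis 162.2 [0.02  0.067]
```

View pics/w2.png

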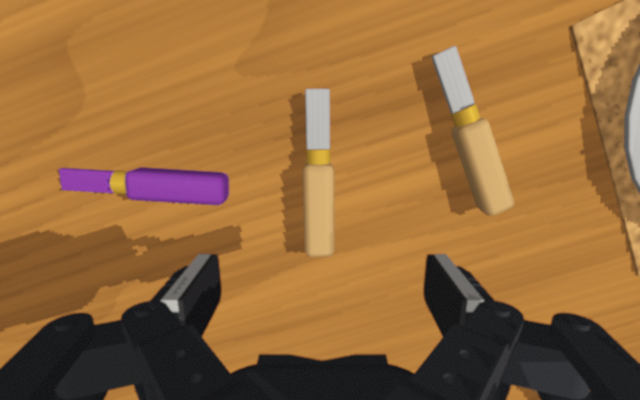

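The wrist view shows chisel C under the gripper at (319,205), B at (487,166) and the purple look-alike at (145,187), to be left alone. I'll descend with part-closed fingers.

>>> {"fn": "servo_tool", "kwargs": {"offset": [[0, -0.1, -0.7], [0, 0, -0.7], [0, 0, -0.7], [0, 0, -0.4], [0, 0, 0], [0, 0, 0], [0, 0, 0]], "dr": [[0, 0, 0], [0, 0, 0], [0, 0, 0], [0, 0, 0], [0, 0, 0], [0, 0, 0], [0, 0, 0]], "gripper": [-0.5, -0.5, -0.5, -0.5, -0.5, -0.5, -0.5]}}

```text
t: 8.5
tcp_pos: [0.4583, -0.3314, 0.0398]
orientation: [0.157, 0.988, -0.001, 0.001]
wrist_force: [0.5, 0.2, 0.1]
opening: 0.75
grasp_force: 0.0
```

>>> {"fn": "servo_tool", "kwargs": {"offset": [[0, 0, -0.6], [0, 0, -0.55], [0, 0, 0], [0, 0, 0], [0, 0, 0], [0, 0, 0], [0, 0, 0], [0, 0, 0], [0, 0, 0], [0, 0, 0], [0, 0, 0.4], [0, 0, 0.8], [0, 0, 0.8], [0, 0, 0.8], [0, 0, 0.8], [0, 0, 0.8], [0, 0, 0.8], [0, 0, 0]], "dr": [[0, 0, 0], [0, 0, 0], [0, 0, 0], [0, 0, 0], [0, 0, 0], [0, 0, 0], [0, 0, 0], [0, 0, 0], [0, 0, 0], [0, 0, 0], [0, 0, 0], [0, 0, 0], [0, 0, 0], [0, 0, 0], [0, 0, 0], [0, 0, 0], [0, 0, 0], [0, 0, 0]], "gripper": [-0.5, -0.5, -0.5, 1, 1, 1, 1, 1, 1, 1, 1, 1, 1, 1, 1, 1, 1, 1], "grip_force": 70}}

```text
t: 10.0
tcp_pos: [0.4595, -0.3325, 0.1651]
orientation: [0.157, 0.988, -0.002, 0.004]
wrist_force: [0.8, -1.0, -0.2]
opening: 0.239
grasp_force: 68.5
```

>>> {"fn": "servo_tool", "kwargs": {"offset": [[0.04, 0.88, 0], [0.04, 0.88, 0], [0.04, 0.88, 0], [0.04, 0.88, 0], [0.04, 0.88, 0], [0.04, 0.88, 0], [0.04, 0.88, 0], [0.04, 0.88, 0], [0.04, 0.88, 0], [0.04, 0.88, 0], [0.04, 0.88, 0], [0.04, 0.88, 0], [0.04, 0.88, 0], [0.04, 0.88, 0], [0.04, 0.88, 0], [0.04, 0.88, 0], [0.04, 0.88, 0], [0.04, 0.88, 0], [0.04, 0.88, 0], [0.04, 0.88, 0]], "dr": [[0, 0, 0], [0, 0, 0], [0, 0, 0], [0, 0, 0], [0, 0, -0.8], [0, 0, -0.8], [0, 0, -0.8], [0, 0, -0.8], [0, 0, -0.8], [0, 0, -0.8], [0, 0, -0.8], [0, 0, -0.8], [0, 0, -0.8], [0, 0, -0.8], [0, 0, -0.8], [0, 0, -0.8], [0, 0, 0], [0, 0, 0], [0, 0, 0], [0, 0, 0]], "gripper": [1, 1, 1, 1, 1, 1, 1, 1, 1, 1, 1, 1, 1, 1, 1, 1, 1, 1, 1, 1]}}

```text
t: 11.67
tcp_pos: [0.4806, 0.1987, 0.1592]
orientation: [0.595, 0.804, 0.0, 0.0]
wrist_force: [0.3, 0.4, -0.5]
opening: 0.239
grasp_force: 68.6
```

>>> {"fn": "servo_tool", "kwargs": {"offset": [[0, 0, 0], [0, 0, 0]], "dr": [[0, 0, 0], [0, 0, 0]], "gripper": [1, 1]}}

```text
t: 11.83
tcp_pos: [0.4806, 0.1984, 0.159]
orientation: [0.594, 0.804, -0.0, 0.0]
wrist_force: [0.0, 0.9, -0.7]
opening: 0.241
grasp_force: 68.7
```

```bash
python3 wr.py w3
```

```text
11.8333 tcp [0.4806 0.1984 0.159 ] psi 17.1 exp px of tcp xy [[323. 186.]]
[622. 230.] 2196 [0.7458 0.2371] axis 122.1 [0.028 0.104]
[320. 267.] 6705 [0.501 0.124] axis 104.6 [0.041 0.149]
```

View pics/w3.png

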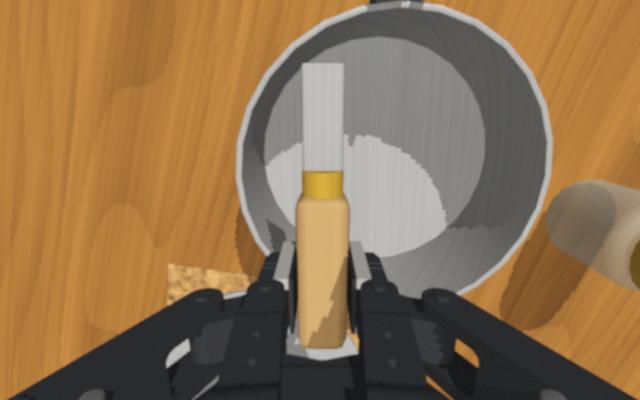

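The held chisel's blade points at the bracket, over the tin's left half. I'll compare the rim with my centre estimate.

```bash
python3 - <<'E'
from h import *
C=cam('wrist'); a=np.radians([17,107,197,287])
for c in [(.514,.2328),(.516,.2326)]:
    print(c,proj(C,np.c_[c[0]+.1*np.cos(a),c[1]+.1*np.sin(a),np.full(4,.09)]).round())
p=plane(C,[(238,150),(552,148),(395,2)],.09);print(p)
E
```

```text
(0.514, 0.2328) [[548. 175.]
 [400.  -2.]
 [232. 174.]
 [383. 312.]]
(0.516, 0.2326) [[550. 176.]
 [403.  -1.]
 [235. 175.]
 [385. 313.]]
[[0.41832922 0.21949608 0.09      ]
 [0.60450339 0.27809102 0.09      ]
 [0.48279297 0.3254613  0.09      ]]
```

>>> {"fn": "servo_tool", "kwargs": {"offset": [[0.15, -0.07, -0.8], [0, 0, -0.8], [0, 0, -0.8], [0, 0, -0.8], [0, 0, -0.7], [0, 0, -0.6], [0, 0, 0], [0, 0, 0]], "dr": [[0, 0, 0], [0, 0, 0], [0, 0, 0], [0, 0, 0], [0, 0, 0], [0, 0, 0], [0, 0, 0], [0, 0, 0]], "gripper": [1, 1, 1, 1, 1, 1, 1, 1]}}

```text
t: 12.55
tcp_pos: [0.4897, 0.1972, 0.0256]
orientation: [0.596, 0.803, 0.004, 0.001]
wrist_force: [5.9, 7.6, 4.4]
opening: 0.235
grasp_force: 79.7
```

>>> {"fn": "servo_tool", "kwargs": {"offset": [[0.1, 0.2, 0.1], [0.1, 0.1, 0], [0, 0, 0], [0, 0, 0], [0, 0, 0]], "dr": [[0, 0, 0], [0, 0, 0], [0, 0, 0], [0, 0, 0], [0, 0, 0]], "gripper": [1, 1, 1, 1, 1]}}

```text
t: 12.97
tcp_pos: [0.4907, 0.2037, 0.0269]
orientation: [0.595, 0.804, -0.001, -0.0]
wrist_force: [-0.6, 0.0, -0.7]
opening: 0.239
grasp_force: 79.6
```

Free of contact now, so I'll release and rise.

>>> {"fn": "servo_tool", "kwargs": {"offset": [[0, 0, 0], [0, 0, 0], [0, 0, 0], [0, 0, 0], [0, 0, 0], [0, 0, 0.5], [0, 0, 0.8], [0, 0, 0.8], [0, 0, 0.8], [0, 0, 0.8], [0, 0, 0.8], [0, 0, 0]], "dr": [[0, 0, 0], [0, 0, 0], [0, 0, 0], [0, 0, 0], [0, 0, 0], [0, 0, 0], [0, 0, 0], [0, 0, 0], [0, 0, 0], [0, 0, 0], [0, 0, 0], [0, 0, 0]], "gripper": [0.25, 0.25, 0.25, 0.25, 0.25, 0.25, 0.25, 0.25, 0.25, 0.25, 0.25, 0.25]}}

```text
t: 13.97
tcp_pos: [0.4942, 0.2055, 0.1672]
orientation: [0.595, 0.804, 0.003, 0.002]
wrist_force: [0.8, 0.8, 0.1]
opening: 0.375
grasp_force: 0.0
```

```bash
python3 wr.py w4; python3 chis.py top2
```

```text
13.9667 tcp [0.4942 0.2055 0.1672] psi 17.0 exp px of tcp xy [[322. 184.]]
[317. 188.] 1834 [0.4913 0.2004] axis 105.0 [0.021 0.067]
[594. 226.] 2072 [0.7425 0.2395] axis 114.6 [0.036 0.103]
[399. 186.] 209 [ 0.6406 -0.1984] axis deg -164.7 [0.022 0.066]
```

View pics/w4.png

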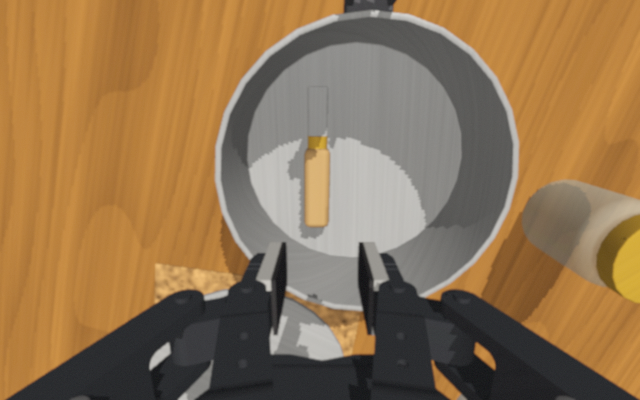

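Chisel C lies flat on the tin floor at (317,185), with the gripper clear of it. Next is chisel B.

>>> {"fn": "servo_tool", "kwargs": {"offset": [[-0.059, -0.814, 0], [-0.059, -0.814, 0], [-0.059, -0.814, 0], [-0.059, -0.814, 0], [-0.059, -0.814, 0], [-0.059, -0.814, 0], [-0.059, -0.814, 0], [-0.059, -0.814, 0], [-0.059, -0.814, 0], [-0.059, -0.814, 0], [-0.059, -0.814, 0], [-0.059, -0.814, 0], [-0.059, -0.814, 0], [-0.059, -0.814, -0.3], [-0.059, -0.814, -0.4], [-0.059, -0.814, -0.5], [-0.059, -0.814, -0.5], [0, 0, 0], [0, 0, 0], [0, 0, 0]], "dr": [[0, 0, 0.8], [0, 0, 0.8], [0, 0, 0.8], [0, 0, 0.8], [0, 0, 0.8], [0, 0, 0.8], [0, 0, 0.8], [0, 0, 0.8], [0, 0, 0.8], [0, 0, 0.8], [0, 0, 0.8], [0, 0, 0.8], [0, 0, 0.8], [0, 0, 0.8], [0, 0, 0.8], [0, 0, 0.8], [0, 0, 0.8], [0, 0, 0], [0, 0, 0], [0, 0, 0]], "gripper": [-0.5, -0.5, -0.5, -0.5, -0.5, -0.5, -0.5, -0.5, -0.5, -0.5, -0.5, -0.5, -0.5, -0.5, -0.5, -0.5, -0.5, -0.5, -0.5, -0.5]}}

```text
t: 15.73
tcp_pos: [0.4605, -0.2101, 0.1105]
orientation: [-0.042, 0.999, 0.001, -0.001]
wrist_force: [0.4, 0.3, 0.8]
opening: 0.748
grasp_force: 0.0
```

```bash
python3 wr.py w5
```

```text
15.7333 tcp [ 0.4605 -0.2101  0.1105] psi 94.8 exp px of tcp xy [[324. 205.]]
[323. 209.] 2495 [ 0.4637 -0.2102] axis -173.6 [0.02  0.066]
[623. 276.] 1317 [0.4975 0.0222] axis -163.0 [0.025 0.034]
```

>>> {"fn": "servo_tool", "kwargs": {"offset": [[0.1, 0, -0.8], [0, 0, -0.8], [0, 0, -0.8], [0, 0, -0.6], [0, 0, -0.5], [0, 0, 0], [0, 0, 0], [0, 0, 0], [0, 0, 0], [0, 0, 0], [0, 0, 0], [0, 0, 0], [0, 0, 0]], "dr": [[0, 0, 0.28], [0, 0, 0], [0, 0, 0], [0, 0, 0], [0, 0, 0], [0, 0, 0], [0, 0, 0], [0, 0, 0], [0, 0, 0], [0, 0, 0], [0, 0, 0], [0, 0, 0], [0, 0, 0]], "gripper": [-0.5, -0.5, -0.5, -0.5, -0.5, -0.5, 1, 1, 1, 1, 1, 1, 1]}}

```text
t: 16.87
tcp_pos: [0.4656, -0.2111, 0.008]
orientation: [-0.057, 0.998, -0.0, 0.001]
wrist_force: [-1.1, 1.4, 5.7]
opening: 0.234
grasp_force: 69.0
```

>>> {"fn": "servo_tool", "kwargs": {"offset": [[0, 0, 0.5], [0, 0, 0.8], [0, 0, 0.8], [0, 0, 0.8], [0, 0, 0.8], [0, 0, 0.8], [0, 0, 0.6], [0, 0, 0]], "dr": [[0, 0, 0], [0, 0, 0], [0, 0, 0], [0, 0, 0], [0, 0, 0], [0, 0, 0], [0, 0, 0], [0, 0, 0]], "gripper": [1, 1, 1, 1, 1, 1, 1, 1]}}

```text
t: 17.53
tcp_pos: [0.467, -0.212, 0.1642]
orientation: [-0.057, 0.998, -0.002, 0.004]
wrist_force: [0.7, -0.5, -0.5]
opening: 0.236
grasp_force: 68.8
```

>>> {"fn": "servo_tool", "kwargs": {"offset": [[0.164, 0.793, 0], [0.164, 0.793, 0], [0.164, 0.793, 0], [0.164, 0.793, 0], [0.164, 0.793, 0], [0.164, 0.793, 0], [0.164, 0.793, 0], [0.164, 0.793, 0], [0.164, 0.793, 0], [0.164, 0.793, 0], [0.164, 0.793, 0], [0.164, 0.793, 0], [0.164, 0.793, 0], [0.164, 0.793, 0], [0.164, 0.793, 0], [0.164, 0.793, 0], [0.164, 0.793, 0], [0.164, 0.793, 0], [0, 0, 0], [0, 0, 0]], "dr": [[0, 0, -0.77], [0, 0, -0.77], [0, 0, -0.77], [0, 0, -0.77], [0, 0, -0.77], [0, 0, -0.77], [0, 0, -0.77], [0, 0, -0.77], [0, 0, -0.77], [0, 0, -0.77], [0, 0, -0.77], [0, 0, -0.77], [0, 0, -0.77], [0, 0, -0.77], [0, 0, -0.77], [0, 0, -0.77], [0, 0, -0.77], [0, 0, -0.77], [0, 0, 0], [0, 0, 0]], "gripper": [1, 1, 1, 1, 1, 1, 1, 1, 1, 1, 1, 1, 1, 1, 1, 1, 1, 1, 1, 1]}}

```text
t: 19.2
tcp_pos: [0.5525, 0.2183, 0.1585]
orientation: [0.593, 0.805, -0.0, -0.0]
wrist_force: [-0.5, 0.5, -1.7]
opening: 0.235
grasp_force: 68.9
```

```bash
python3 wr.py w6
```

```text
19.2 tcp [0.5525 0.2183 0.1585] psi 17.2 exp px of tcp xy [[323. 186.]]
[246. 184.] 1967 [0.4906 0.2004] axis 104.8 [0.021 0.067]
[536. 189.] 476 [0.7258 0.2691] axis 172.9 [0.01  0.043]
[321. 262.] 6528 [0.5715 0.1492] axis 104.7 [0.041 0.144]
```

View pics/w6.png

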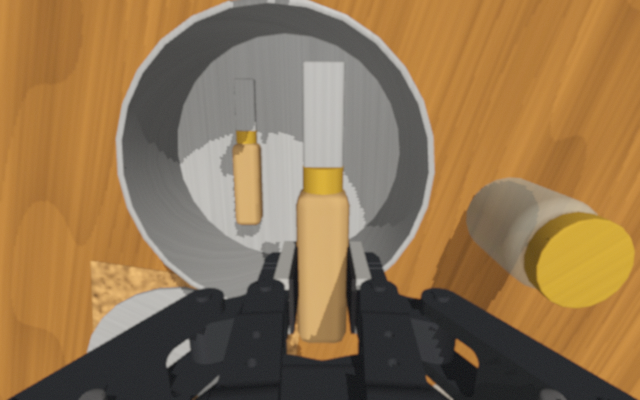

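B is held over the right half of the tin and C lies at (246,184). I'll lower and check the force.

>>> {"fn": "servo_tool", "kwargs": {"offset": [[0, 0, -0.8], [0, 0, -0.8], [0, 0, -0.8], [0, 0, -0.8], [0, 0, -0.7], [0, 0, -0.45], [0, 0, 0], [0, 0, 0]], "dr": [[0, 0, 0], [0, 0, 0], [0, 0, 0], [0, 0, 0], [0, 0, 0], [0, 0, 0], [0, 0, 0], [0, 0, 0]], "gripper": [1, 1, 1, 1, 1, 1, 1, 1]}}

```text
t: 19.92
tcp_pos: [0.5519, 0.2161, 0.0282]
orientation: [0.595, 0.804, -0.001, -0.001]
wrist_force: [0.6, -0.6, -1.0]
opening: 0.237
grasp_force: 68.9
```

>>> {"fn": "servo_tool", "kwargs": {"offset": [[0, 0, 0], [0, 0, 0], [0, 0, 0], [0, 0, 0], [0, 0, 0], [0, 0, 0.5], [0, 0, 0.8], [0, 0, 0.8], [0, 0, 0.8], [0, 0, 0.8], [0, 0, 0.8], [0, 0, 0]], "dr": [[0, 0, 0], [0, 0, 0], [0, 0, 0], [0, 0, 0], [0, 0, 0], [0, 0, 0], [0, 0, 0], [0, 0, 0], [0, 0, 0], [0, 0, 0], [0, 0, 0], [0, 0, 0]], "gripper": [0.25, 0.25, 0.25, 0.25, 0.25, 0.25, 0.25, 0.25, 0.25, 0.25, 0.25, 0.25]}}

```text
t: 20.92
tcp_pos: [0.5557, 0.2186, 0.1694]
orientation: [0.594, 0.804, 0.003, 0.002]
wrist_force: [1.0, 0.8, 0.6]
opening: 0.376
grasp_force: 0.0
```

```bash
python3 wr.py w7; python3 chis.py top3
```

```text
20.9167 tcp [0.5557 0.2186 0.1694] psi 17.1 exp px of tcp xy [[322. 183.]]
[244. 181.] 1862 [0.4906 0.2004] axis 104.9 [0.021 0.068]
[319. 186.] 1895 [0.554  0.2152] axis 104.8 [0.021 0.069]
[399. 185.] 216 [ 0.6407 -0.1985] axis deg -164.2 [0.023 0.066]
```

Both chisels lie flat in the tin. Chisel A is next, approached with the camera side towards the base, away from the bottle.

>>> {"fn": "servo_tool", "kwargs": {"offset": [[0.142, -0.695, 0], [0.142, -0.695, 0], [0.142, -0.695, 0], [0.142, -0.695, 0], [0.142, -0.695, 0], [0.142, -0.695, 0], [0.142, -0.695, 0], [0.142, -0.695, 0], [0.142, -0.695, 0], [0.142, -0.695, 0], [0.142, -0.695, 0], [0.142, -0.695, 0], [0.142, -0.695, 0], [0.142, -0.695, 0], [0.142, -0.695, 0], [0.142, -0.695, 0], [0.142, -0.695, 0], [0.142, -0.695, 0], [0.142, -0.695, 0], [0.142, -0.695, 0]], "dr": [[0, 0, 0.776], [0, 0, 0.776], [0, 0, 0.776], [0, 0, 0.776], [0, 0, 0.776], [0, 0, 0.776], [0, 0, 0.776], [0, 0, 0.776], [0, 0, 0.776], [0, 0, 0.776], [0, 0, 0.776], [0, 0, 0.776], [0, 0, 0.776], [0, 0, 0.776], [0, 0, 0.776], [0, 0, 0.776], [0, 0, 0.776], [0, 0, 0.776], [0, 0, 0.776], [0, 0, 0.776]], "gripper": [-0.5, -0.5, -0.5, -0.5, -0.5, -0.5, -0.5, -0.5, -0.5, -0.5, -0.5, -0.5, -0.5, -0.5, -0.5, -0.5, -0.5, -0.5, -0.5, -0.5]}}

```text
t: 22.68
tcp_pos: [0.6372, -0.2003, 0.1619]
orientation: [-0.141, 0.99, 0.001, -0.001]
wrist_force: [-0.1, 0.2, -0.8]
opening: 0.758
grasp_force: 0.0
```

>>> {"fn": "servo_tool", "kwargs": {"offset": [[0, 0, -0.5], [0, 0, -0.7], [0, 0, -0.7], [0, 0, 0], [0, 0, 0], [0, 0, 0]], "dr": [[0, 0, 0], [0, 0, 0], [0, 0, 0], [0, 0, 0], [0, 0, 0], [0, 0, 0]], "gripper": [-0.5, -0.5, -0.5, -0.5, -0.5, -0.5]}}

```text
t: 23.18
tcp_pos: [0.638, -0.1994, 0.1069]
orientation: [-0.139, 0.99, 0.0, -0.0]
wrist_force: [0.1, -0.1, 0.3]
opening: 0.75
grasp_force: 0.0
```

```bash
python3 wr.py w8
```

```text
23.1833 tcp [ 0.638  -0.1994  0.1069] psi 106.0 exp px of tcp xy [[324. 207.]]
[498. 168.] 1386 [ 0.579  -0.0933] axis 65.6 [0.021 0.04 ]
[318. 207.] 2653 [ 0.6395 -0.2033] axis -164.5 [0.02  0.067]
```

View pics/w8.png

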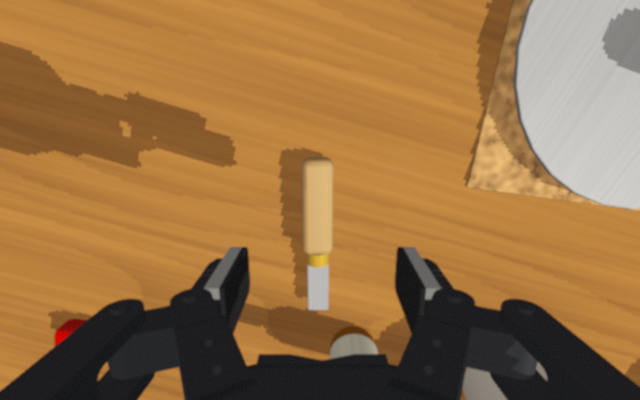

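Chisel A is centred under the gripper at (318,205). The bottle cap at (353,345) is clear of the fingers, and the red look-alike is off to the left.

>>> {"fn": "servo_tool", "kwargs": {"offset": [[0.05, -0.13, -0.8], [0, 0, -0.8], [0, 0, -0.8], [0, 0, -0.6], [0, 0, -0.38], [0, 0, 0], [0, 0, 0], [0, 0, 0], [0, 0, 0], [0, 0, 0], [0, 0, 0], [0, 0, 0], [0, 0, 0]], "dr": [[0, 0, 0], [0, 0, 0], [0, 0, 0], [0, 0, 0], [0, 0, 0], [0, 0, 0], [0, 0, 0], [0, 0, 0], [0, 0, 0], [0, 0, 0], [0, 0, 0], [0, 0, 0], [0, 0, 0]], "gripper": [-0.5, -0.5, -0.5, -0.5, -0.5, -0.5, 1, 1, 1, 1, 1, 1, 1]}}

```text
t: 24.32
tcp_pos: [0.6411, -0.2039, 0.0075]
orientation: [-0.139, 0.99, -0.001, 0.001]
wrist_force: [-0.6, 0.4, 7.3]
opening: 0.238
grasp_force: 70.5
```

>>> {"fn": "servo_tool", "kwargs": {"offset": [[0, 0, 0.5], [0, 0, 0.8], [0, 0, 0.8], [0, 0, 0.8], [0, 0, 0.8], [0, 0, 0.8], [0, 0, 0.8], [0, 0, 0]], "dr": [[0, 0, 0], [0, 0, 0], [0, 0, 0], [0, 0, 0], [0, 0, 0], [0, 0, 0], [0, 0, 0], [0, 0, 0]], "gripper": [1, 1, 1, 1, 1, 1, 1, 1]}}

```text
t: 24.98
tcp_pos: [0.6425, -0.2044, 0.1708]
orientation: [-0.139, 0.99, -0.002, 0.004]
wrist_force: [1.3, 0.1, 0.1]
opening: 0.236
grasp_force: 69.5
```

>>> {"fn": "servo_tool", "kwargs": {"offset": [[-0.198, 0.686, 0], [-0.198, 0.686, 0], [-0.198, 0.686, 0], [-0.198, 0.686, 0], [-0.198, 0.686, 0], [-0.198, 0.686, 0], [-0.198, 0.686, 0], [-0.198, 0.686, 0], [-0.198, 0.686, 0], [-0.198, 0.686, 0], [-0.198, 0.686, 0], [-0.198, 0.686, 0], [-0.198, 0.686, 0], [-0.198, 0.686, 0], [-0.198, 0.686, 0], [-0.198, 0.686, 0], [-0.198, 0.686, 0], [-0.198, 0.686, 0], [-0.198, 0.686, 0], [-0.198, 0.686, 0]], "dr": [[0, 0, 0.794], [0, 0, 0.794], [0, 0, 0.794], [0, 0, 0.794], [0, 0, 0.794], [0, 0, 0.794], [0, 0, 0.794], [0, 0, 0.794], [0, 0, 0.794], [0, 0, 0.794], [0, 0, 0.794], [0, 0, 0.794], [0, 0, 0.794], [0, 0, 0.794], [0, 0, 0.794], [0, 0, 0.794], [0, 0, 0.794], [0, 0, 0.794], [0, 0, 0.794], [0, 0, 0.794]], "gripper": [1, 1, 1, 1, 1, 1, 1, 1, 1, 1, 1, 1, 1, 1, 1, 1, 1, 1, 1, 1]}}

```text
t: 26.65
tcp_pos: [0.5201, 0.209, 0.1642]
orientation: [0.805, -0.593, -0.0, 0.0]
wrist_force: [0.2, -0.5, -0.8]
opening: 0.237
grasp_force: 69.5
```

>>> {"fn": "servo_tool", "kwargs": {"offset": [[0, 0, 0], [0, 0, 0], [0, 0, 0]], "dr": [[0, 0, 0], [0, 0, 0], [0, 0, 0]], "gripper": [1, 1, 1]}}

```text
t: 26.9
tcp_pos: [0.5207, 0.2078, 0.1642]
orientation: [0.804, -0.595, 0.0, 0.0]
wrist_force: [0.0, -0.4, -0.9]
opening: 0.24
grasp_force: 69.5
```

```bash
python3 wr.py w9
```

```text
26.9 tcp [0.5207 0.2078 0.1642] psi -163.1 exp px of tcp xy [[321. 188.]]
[534.  53.] 887 [0.3931 0.0555] axis -135.4 [0.018 0.033]
[491.  73.] 608 [0.419  0.0795] axis -162.6 [0.016 0.025]
[ 41. 124.] 1147 [0.7574 0.2235] axis 171.9 [0.024 0.041]
[281. 183.] 1920 [0.5545 0.2143] axis 104.6 [0.021 0.068]
[331. 254.] 8265 [0.4936 0.2665] axis 96.7 [0.047 0.181]
[ 83. 187.] 899 [0.7177 0.267 ] axis -176.5 [0.028 0.039]
```

View pics/w9.png

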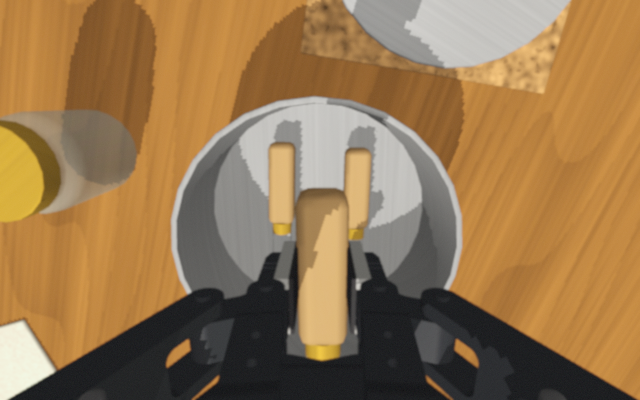

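Chisel A is held midway between the other two, which lie at (281,183) and (357,188). I'll lower it to just above their tops.

>>> {"fn": "servo_tool", "kwargs": {"offset": [[0, 0, -0.8], [0, 0, -0.8], [0, 0, -0.8], [0, 0, -0.8], [0, 0, -0.7], [0, 0, -0.4], [0, 0, 0], [0, 0, 0]], "dr": [[0, 0, 0], [0, 0, 0], [0, 0, 0], [0, 0, 0], [0, 0, 0], [0, 0, 0], [0, 0, 0], [0, 0, 0]], "gripper": [1, 1, 1, 1, 1, 1, 1, 1]}}

```text
t: 27.62
tcp_pos: [0.5205, 0.2071, 0.035]
orientation: [0.803, -0.596, -0.0, 0.001]
wrist_force: [0.3, 0.5, -0.7]
opening: 0.236
grasp_force: 69.6
```

>>> {"fn": "servo_tool", "kwargs": {"offset": [[0, 0, 0], [0, 0, 0], [0, 0, 0], [0, 0, 0], [0, 0, 0], [0, 0, 0.5], [0, 0, 0.8], [0, 0, 0.8], [0, 0, 0.8], [0, 0, 0.8], [0, 0, 0.8], [0, 0, 0]], "dr": [[0, 0, 0], [0, 0, 0], [0, 0, 0], [0, 0, 0], [0, 0, 0], [0, 0, 0], [0, 0, 0], [0, 0, 0], [0, 0, 0], [0, 0, 0], [0, 0, 0], [0, 0, 0]], "gripper": [0.25, 0.25, 0.25, 0.25, 0.25, 0.25, 0.25, 0.25, 0.25, 0.25, 0.25, 0.25]}}

```text
t: 28.62
tcp_pos: [0.5235, 0.2093, 0.1758]
orientation: [0.804, -0.595, 0.002, -0.003]
wrist_force: [1.3, 0.5, 0.8]
opening: 0.375
grasp_force: 0.0
```

```bash
python3 wr.py w10; python3 chis.py top4
python3 - <<'E'
import cv2,numpy as np
a=cv2.imread('pics/w10.png');b=cv2.imread('pics/top4.png')
cv2.imwrite('pics/both.png',np.hstack([cv2.resize(a,(400,250)),cv2.resize(b,(400,250))]))
E
```

```text
28.6167 tcp [0.5235 0.2093 0.1758] psi -163.0 exp px of tcp xy [[322. 184.]]
[518.  66.] 2201 [0.3999 0.0677] axis -145.9 [0.032 0.06 ]
[ 59. 120.] 878 [0.7567 0.2218] axis 177.7 [0.021 0.038]
[287. 180.] 1812 [0.5543 0.2147] axis 104.9 [0.021 0.068]
[326. 183.] 1809 [0.5204 0.2075] axis 109.1 [0.021 0.068]
[360. 184.] 1845 [0.4911 0.1997] axis 105.6 [0.022 0.067]
[100. 183.] 723 [0.715  0.2669] axis -170.4 [0.025 0.037]
```

View pics/both.png

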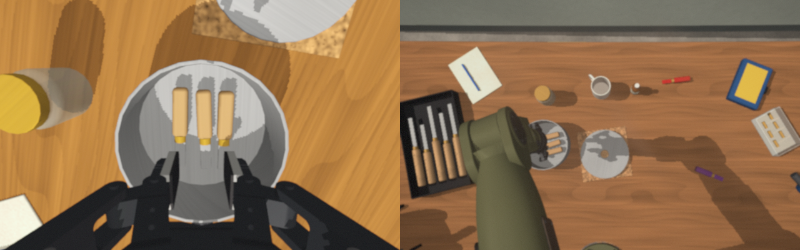

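All three chisels lie side by side in the tin, and no loose wooden chisel is left on the table. I'll return to the lid.

>>> {"fn": "servo_tool", "kwargs": {"offset": [[-0.143, -0.733, 0], [-0.143, -0.733, 0], [-0.143, -0.733, 0], [-0.143, -0.733, 0], [-0.143, -0.733, 0], [-0.143, -0.733, 0], [-0.143, -0.733, 0], [-0.143, -0.733, 0], [-0.143, -0.733, 0], [-0.143, -0.733, 0], [0, 0, 0], [0, 0, 0], [0, 0, 0]], "dr": [[0, 0, 0], [0, 0, 0], [0, 0, 0], [0, 0, 0], [0, 0, 0], [0, 0, 0], [0, 0, 0], [0, 0, 0], [0, 0, 0], [0, 0, 0], [0, 0, 0], [0, 0, 0], [0, 0, 0]], "gripper": [-0.6, -0.6, -0.6, -0.6, -0.6, -0.6, -0.6, -0.6, -0.6, -0.6, -0.6, -0.6, -0.6]}}

```text
t: 29.8
tcp_pos: [0.4774, -0.0115, 0.1696]
orientation: [0.804, -0.595, -0.001, 0.0]
wrist_force: [-0.3, -0.2, -0.3]
opening: 0.802
grasp_force: 0.0
```

```bash
sed 's/zz=.022/zz=.059/' wr.py > wk.py; python3 wk.py w11
```

```text
29.8 tcp [ 0.4774 -0.0115  0.1696] psi -163.0 exp px of tcp xy [[321. 197.]]
[317. 194.] 1291 [ 0.4808 -0.0129] axis -176.2 [0.027 0.028]
```

>>> {"fn": "servo_tool", "kwargs": {"offset": [[0.12, -0.03, -0.8], [0, 0, -0.8], [0, 0, -0.8], [0, 0, -0.8], [0, 0, -0.8], [0, 0, -0.65], [0, 0, 0], [0, 0, 0], [0, 0, 0], [0, 0, 0], [0, 0, 0], [0, 0, 0], [0, 0, 0], [0, 0, 0], [0, 0, 0]], "dr": [[0, 0, 0], [0, 0, 0], [0, 0, 0], [0, 0, 0], [0, 0, 0], [0, 0, 0], [0, 0, 0], [0, 0, 0], [0, 0, 0], [0, 0, 0], [0, 0, 0], [0, 0, 0], [0, 0, 0], [0, 0, 0], [0, 0, 0]], "gripper": [-0.6, -0.6, -0.6, -0.6, -0.6, -0.6, -0.6, 1, 1, 1, 1, 1, 1, 1, 1], "grip_force": 70}}

```text
t: 31.1
tcp_pos: [0.4829, -0.0124, 0.0326]
orientation: [0.804, -0.595, 0.001, -0.001]
wrist_force: [-1.2, 1.1, 6.5]
opening: 0.373
grasp_force: 69.9
```

>>> {"fn": "servo_tool", "kwargs": {"offset": [[0, 0, 0.5], [0, 0, 0.8], [0, 0, 0.8], [0, 0, 0.8], [0, 0, 0.8], [0, 0, 0.8], [0, 0, 0.8], [0, 0, 0], [0, 0, 0]], "dr": [[0, 0, 0], [0, 0, 0], [0, 0, 0], [0, 0, 0], [0, 0, 0], [0, 0, 0], [0, 0, 0], [0, 0, 0], [0, 0, 0]], "gripper": [1, 1, 1, 1, 1, 1, 1, 1, 1]}}

```text
t: 31.85
tcp_pos: [0.4827, -0.0128, 0.1916]
orientation: [0.804, -0.595, 0.002, -0.001]
wrist_force: [-1.4, 0.0, -3.1]
opening: 0.374
grasp_force: 70.3
```

>>> {"fn": "servo_tool", "kwargs": {"offset": [[0.05, 0.4, 0], [0.1, 0.742, 0], [0.1, 0.742, 0], [0.1, 0.742, 0], [0.1, 0.742, 0], [0.1, 0.742, 0], [0.1, 0.742, 0], [0.1, 0.742, 0], [0.1, 0.742, 0], [0.1, 0.742, 0], [0.1, 0.742, 0], [0.05, 0.342, 0], [0, 0, 0], [0, 0, 0], [0, 0, 0]], "dr": [[0, 0, 0], [0, 0, 0], [0, 0, 0], [0, 0, 0], [0, 0, 0], [0, 0, 0], [0, 0, 0], [0, 0, 0], [0, 0, 0], [0, 0, 0], [0, 0, 0], [0, 0, 0], [0, 0, 0], [0, 0, 0], [0, 0, 0]], "gripper": [1, 1, 1, 1, 1, 1, 1, 1, 1, 1, 1, 1, 1, 1, 1]}}

```text
t: 33.1
tcp_pos: [0.5137, 0.2314, 0.189]
orientation: [0.804, -0.595, -0.0, 0.001]
wrist_force: [0.5, -0.4, -1.8]
opening: 0.372
grasp_force: 70.2
```

>>> {"fn": "servo_tool", "kwargs": {"offset": [[0.05, 0.03, -0.6], [0, 0, -0.6], [0, 0, -0.5], [0, 0, -0.3], [0, 0, -0.2], [0, 0, -0.2], [0, 0, -0.2], [0, 0, 0], [0, 0, 0]], "dr": [[0, 0, 0], [0, 0, 0], [0, 0, 0], [0, 0, 0], [0, 0, 0], [0, 0, 0], [0, 0, 0], [0, 0, 0], [0, 0, 0]], "gripper": [1, 1, 1, 1, 1, 1, 1, 1, 1]}}

```text
t: 33.85
tcp_pos: [0.5161, 0.233, 0.1121]
orientation: [0.804, -0.595, 0.0, -0.0]
wrist_force: [-0.1, 0.0, -1.5]
opening: 0.373
grasp_force: 70.2
```

>>> {"fn": "servo_tool", "kwargs": {"offset": [[0, 0, -0.1], [0, 0, -0.06], [0, 0, 0], [0, 0, 0], [0, 0, 0]], "dr": [[0, 0, 0], [0, 0, 0], [0, 0, 0], [0, 0, 0], [0, 0, 0]], "gripper": [1, 1, 1, 1, 1]}}

```text
t: 34.27
tcp_pos: [0.5164, 0.2333, 0.1076]
orientation: [0.804, -0.595, 0.0, -0.0]
wrist_force: [0.4, -0.4, 1.4]
opening: 0.375
grasp_force: 70.6
```

>>> {"fn": "servo_tool", "kwargs": {"offset": [[0, 0, 0], [0, 0, 0], [0, 0, 0], [0, 0, 0], [0, 0, 0], [0, 0, 0.5], [0, 0, 0.85], [0, 0, 0.85], [0, 0, 0.85], [0, 0, 0.85], [0, 0, 0.85], [0, 0, 0], [0, 0, 0]], "dr": [[0, 0, 0], [0, 0, 0], [0, 0, 0], [0, 0, 0], [0, 0, 0], [0, 0, 0], [0, 0, 0], [0, 0, 0], [0, 0, 0], [0, 0, 0], [0, 0, 0], [0, 0, 0], [0, 0, 0]], "gripper": [-0.6, -0.6, -0.6, -0.6, -0.6, -0.6, -0.6, -0.6, -0.6, -0.6, -0.6, -0.6, -0.6]}}

```text
t: 35.35
tcp_pos: [0.517, 0.2336, 0.2512]
orientation: [0.804, -0.595, 0.001, -0.002]
wrist_force: [0.8, -0.6, -0.8]
opening: 0.8
grasp_force: 0.0
```

```bash
sed 's/zz=.022/zz=.134/' wr.py > wk.py; python3 wk.py w12
python3 - <<'E'
from h import *
im=bgr('w12');C=cam('wrist');h=cv2.cvtColor(im,cv2.COLOR_BGR2HSV)
m=((h[...,1]<45)&(h[...,2]>90)).astype('uint8'); m[250:]=0
m=cv2.morphologyEx(m,cv2.MORPH_CLOSE,np.ones((9,9)));m=cv2.morphologyEx(m,cv2.MORPH_OPEN,np.ones((9,9)))
for s,c,l in blobs(im,m,3000):
    cn=max(cv2.findContours(l.astype('uint8'),0,1)[0],key=cv2.contourArea)[:,0].astype(float)
    cn=cn[(cn[:,1]<245)&(cn[:,1]>2)&(cn[:,0]>2)&(cn[:,0]<637)]
    p=plane(C,cn,.095)[:,:2];A=np.c_[2*p,np.ones(len(p))];k=np.ones(len(p),bool)
    for _ in range(8):
        x=np.linalg.lstsq(A[k],(p[k]**2).sum(1),rcond=None)[0]; r=np.sqrt(x[2]+x[0]**2+x[1]**2); e=np.hypot(*(p-x[:2]).T)-r; k=abs(e)<.003
    print(s,x[:2],r,k.sum(),len(k),e[k].std())
E
```

```text
35.35 tcp [0.517  0.2336 0.2512] psi -163.0 exp px of tcp xy [[321. 195.]]
[323. 195.] 1228 [0.5154 0.2331] axis 178.9 [0.027 0.028]
[  211    64   226   186 33891] [0.51404495 0.23217292] 0.10028970400360099 456 456 0.00038182170143140614
```

The lid is level (a clean circle of r=0.100 at the seated height) and released. I'll close the fingers and go outside the bar.

>>> {"fn": "servo_tool", "kwargs": {"offset": [[-0.225, 0.71, 0], [-0.225, 0.71, 0], [-0.225, 0.71, 0], [-0.225, 0.71, 0], [-0.225, 0.71, 0], [-0.225, 0.71, 0], [-0.225, 0.71, 0], [-0.225, 0.71, 0], [0, 0, 0], [0, 0, -0.8], [0, 0, -0.8], [0, 0, -0.8], [0, 0, -0.6], [0, 0, -0.5], [0, 0, 0], [0, 0, 0], [0, 0, 0]], "dr": [[0, 0, 0], [0, 0, 0], [0, 0, 0], [0, 0, 0], [0, 0, 0], [0, 0, 0], [0, 0, 0], [0, 0, 0], [0, 0, 0], [0, 0, 0], [0, 0, 0], [0, 0, 0], [0, 0, 0], [0, 0, 0], [0, 0, 0], [0, 0, 0], [0, 0, 0]], "gripper": [1, 1, 1, 1, 1, 1, 1, 1, 1, 1, 1, 1, 1, 1, 1, 1, 1]}}

```text
t: 36.82
tcp_pos: [0.4621, 0.4033, 0.1449]
orientation: [0.804, -0.595, 0.0, 0.0]
wrist_force: [-0.4, -0.3, -0.5]
opening: -0.002
grasp_force: 0.0
```

```bash
python3 - <<'E'
from h import *
im,C=snap('scene','s2'); im=bgr('s2')
cv2.imwrite('pics/s2c.png',cv2.resize(im[60:210,270:430],(640,600),interpolation=cv2.INTER_CUBIC))
print(proj(C,[[.4815,.345,.103],[.4765,.361,.1605],[.463,.404,.145]]).round(1))
E
```

```text
[[342.1 132.7]
 [343.5 116.7]
 [346.4 113.4]]
```

View pics/s2c.png

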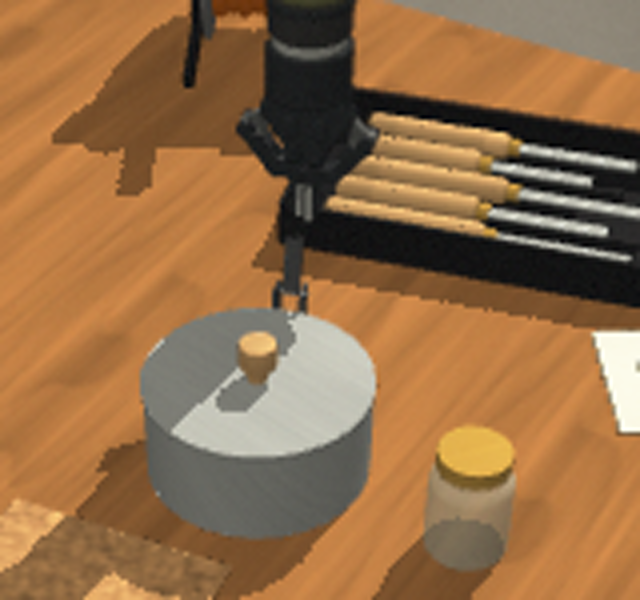

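The lid sits flush on the tin and the closed fingers stand behind the upright bar at (293,230). I'll push inward.

>>> {"fn": "servo_tool", "kwargs": {"offset": [[0.1, -0.32, 0], [0.1, -0.32, 0], [0.1, -0.32, 0], [0.1, -0.32, 0], [0.1, -0.32, 0], [0, 0, 0]], "dr": [[0, 0, 0], [0, 0, 0], [0, 0, 0], [0, 0, 0], [0, 0, 0], [0, 0, 0]], "gripper": [1, 1, 1, 1, 1, 1]}}

```text
t: 37.37
tcp_pos: [0.4777, 0.3533, 0.1449]
orientation: [0.803, -0.596, 0.0, 0.0]
wrist_force: [0.2, -0.4, -0.7]
opening: 0.005
grasp_force: 0.0
```

>>> {"fn": "servo_tool", "kwargs": {"offset": [[0.1, -0.32, 0], [0.1, -0.32, 0], [0.1, -0.32, 0], [0, 0, 0]], "dr": [[0, 0, 0], [0, 0, 0], [0, 0, 0], [0, 0, 0]], "gripper": [1, 1, 1, 1]}}

```text
t: 37.7
tcp_pos: [0.4864, 0.3245, 0.1445]
orientation: [0.803, -0.596, 0.0, 0.001]
wrist_force: [-1.3, 0.3, -0.3]
opening: 0.0
grasp_force: 0.0
```

>>> {"fn": "servo_tool", "kwargs": {"offset": [[0.1, -0.32, 0], [0.1, -0.32, -0.1], [0.1, -0.32, -0.25], [0.08, -0.26, -0.25], [0, 0, -0.2], [0, 0, 0]], "dr": [[0, 0, 0], [0, 0, 0], [0, 0, 0], [0, 0, 0], [0, 0, 0], [0, 0, 0]], "gripper": [1, 1, 1, 1, 1, 1]}}

```text
t: 38.2
tcp_pos: [0.4965, 0.2886, 0.1185]
orientation: [0.803, -0.595, -0.0, 0.001]
wrist_force: [-0.5, -0.3, -0.1]
opening: -0.0
grasp_force: 0.0
```

>>> {"fn": "servo_tool", "kwargs": {"offset": [[0, 0, -0.15], [0, 0, -0.1], [0, 0, 0]], "dr": [[0, 0, 0], [0, 0, 0], [0, 0, 0]], "gripper": [1, 1, 1]}}

```text
t: 38.45
tcp_pos: [0.4969, 0.2903, 0.1124]
orientation: [0.804, -0.595, -0.0, 0.0]
wrist_force: [-0.3, 0.4, -0.7]
opening: -0.0
grasp_force: 0.0
```

>>> {"fn": "servo_tool", "kwargs": {"offset": [[0, 0, -0.08], [0, 0, -0.06], [0, 0, 0], [0, 0, 0]], "dr": [[0, 0, 0], [0, 0, 0], [0, 0, 0], [0, 0, 0]], "gripper": [1, 1, 1, 1]}}

```text
t: 38.78
tcp_pos: [0.4974, 0.2904, 0.1091]
orientation: [0.804, -0.595, 0.0, -0.0]
wrist_force: [0.6, 1.0, -0.5]
opening: -0.002
grasp_force: 0.5
```

>>> {"fn": "servo_tool", "kwargs": {"offset": [[0, 0, -0.06], [0, 0, -0.04], [0, 0, 0], [0, 0, 0]], "dr": [[0, 0, 0], [0, 0, 0], [0, 0, 0], [0, 0, 0]], "gripper": [1, 1, 1, 1]}}

```text
t: 39.12
tcp_pos: [0.4977, 0.2905, 0.1085]
orientation: [0.804, -0.595, 0.0, -0.001]
wrist_force: [-6.2, -3.5, 19.5]
opening: 0.003
grasp_force: 9.7
```

The stop is firm at the pad-top height of 0.108. I'll back off and verify.

>>> {"fn": "servo_tool", "kwargs": {"offset": [[0, 0, 0.4], [0, 0, 0.8], [0, 0, 0.8], [0, 0, 0.8], [0, 0, 0.8], [0.2, -0.65, 0.4], [0.2, -0.65, 0], [0, 0, 0], [0, 0, 0]], "dr": [[0, 0, 0], [0, 0, 0], [0, 0, 0], [0, 0, 0], [0, 0, 0], [0, 0, 0], [0, 0, 0], [0, 0, 0], [0, 0, 0]], "gripper": [1, 1, 1, 1, 1, 1, 1, 1, 1]}}

```text
t: 39.87
tcp_pos: [0.5095, 0.2506, 0.2259]
orientation: [0.803, -0.596, -0.0, -0.0]
wrist_force: [-0.7, -0.0, 1.3]
opening: 0.005
grasp_force: 0.0
```

>>> {"fn": "servo_tool", "kwargs": {"offset": [[-0.6, -0.7, 0], [-0.6, -0.7, 0], [-0.6, -0.7, 0], [-0.6, -0.7, 0], [-0.2, -0.8, 0], [-0.2, -0.8, 0], [0, -0.8, 0], [0, -0.8, 0], [0, -0.8, 0], [0, -0.8, 0], [0, -0.8, 0], [0, -0.8, 0], [0, 0, 0], [0, 0, 0]], "dr": [[0, 0, 0], [0, 0, 0], [0, 0, 0], [0, 0, 0], [0, 0, 0], [0, 0, 0], [0, 0, 0], [0, 0, 0], [0, 0, 0], [0, 0, 0], [0, 0, 0], [0, 0, 0], [0, 0, 0], [0, 0, 0]], "gripper": [1, 1, 1, 1, 1, 1, 1, 1, 1, 1, 1, 1, 1, 1]}}

```text
t: 41.03
tcp_pos: [0.4251, -0.0251, 0.2254]
orientation: [0.803, -0.596, -0.001, -0.0]
wrist_force: [0.2, 0.5, 0.2]
opening: -0.0
grasp_force: 0.0
```

```bash
python3 - <<'E'
from h import *
u=np.array([-.292,.956]);c=np.array([.515,.2325])
obs={}
for n in ('top','scene'):
    _,C=snap(n,n+'9'); im=bgr(n+'9');h=cv2.cvtColor(im,cv2.COLOR_BGR2HSV)
    e=proj(C,[*(c+.058*u),.108])[0]; pin=proj(C,[*(c+.118*u),.103])[0]; k=proj(C,[*c,.134])[0]
    print(n,'exp pad',e.round(1),'pin',pin.round(1),'knob',k.round(1))
    x,y=e.astype(int); m=np.zeros(h.shape[:2],bool); m[y-25:y+25,x-35:x+25]=h[y-25:y+25,x-35:x+25,2]<62
    for s,cc,l in blobs(im,m,4): print('dark',s,cc.round(1))
    print('jar/mug/bottle colours', [im[q[1],q[0]] for q in ((229,149),(321,138),(378,136))] if n=='top' else '')
    if n=='top':
        a=bgr('top0'); 
        for nm,(x0,y0,x1,y1) in dict(jar=(210,130,250,170),mug=(298,115,342,162),bottle=(365,128,390,155)).items(): print(nm,'diff',cv2.absdiff(a[y0:y1,x0:x1],im[y0:y1,x0:x1]).mean().round(2))
s=bot.state();print(s['t'],s['tcp_pos'],s['wrist_force'])
E
```

```text
top exp pad [204.5 237.8] pin [181.5 244.8] knob [224.9 230.8]
jar/mug/bottle colours [array([ 79, 143, 188], dtype=uint8), array([131, 146, 160], dtype=uint8), array([197, 215, 220], dtype=uint8)]
jar diff 4.31
mug diff 4.7
bottle diff 3.95
scene exp pad [337.7 141.3] pin [341.9 132.6] knob [333.4 145.3]
dark [340 116  22   9 154] [351.6 119.1]
dark [338 133   2   4   6] [338.3 134.2]
dark [344 133   2   5   6] [344.7 134.8]
dark [336 140   5   5  17] [338.2 141.6]
jar/mug/bottle colours 
41.1333 [ 0.42523264 -0.0240867   0.22557412] [-0.02246453  0.12477747  0.01466162]
```

The scene view puts the end pad at (338,142), against (338,141) predicted for the bar fully down. One last check for leftover chisels, then I'll hand in.

```bash
python3 chis.py top10; python3 -c "
from cell import bot
print(bot.job_done())"
```

```text
the job is handed in; nothing more can be done
None
```

The job is done and handed in: all three loose chisels are in the canister, the lid is seated and let go, the hold-down bar is fully down, and the mug, jar and bottle were not touched.

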